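Close the intake filter on the garage bench

ROBOT

A 6-joint arm with a two-finger parallel gripper is mounted at the origin on the work surface. World frame = base frame: x ahead of the robot, y to its left, z up, the work surface at z = 0. Lengths are in mm, angles in degrees, forces in N, time in s.
With the tool pointing down it reaches from about 300 to 850 mm from the base axis. Payload 4.2 kg.
Tool frame: the origin (TCP) lies midway between the tips of the shut fingers; the grasp point (between the pads) lies 19 mm behind it (env.grip_point_offset is the distance from the TCP to the grasp point, in mm); z points along the fingers, x is the direction in which the jaws open and shut, and the axes are right-handed (so a half turn about z gives the same grasp; the last joint's range is limited). The gripper opens to 91 mm and grips with 3 to 60 N. Pads are 32 mm wide; open, the fingers measure 118 mm over their backs; the gripper's body (76 mm by 178 mm) begins 60 mm behind the grasp point.
Start: joints at [71.849, 18.312, 89.639, -0, 72.044, -1.146], TCP at [168.168, 549.875, 213.976] pointing down, gripper open.
Joint ranges: [-177.97, 177.97], [-48.28, 115.42], [12.27, 149.76], [-77.06, 257.06], [2.81, 150.46], [-146.56, 146.56]. Speed limits (degrees/s): [147.25, 147.25, 180, 180, 180, 180].

INTERFACE

Orientations are given as [roll, pitch, yaw] about the fixed x, y, z axes, in that order (R = Rz(yaw) Ry(pitch) Rx(roll)).
In Python, from workcell import env gives the robot as it stands.
- The arm moves only by the shell command python3 -m pendant 'ROWS' [FORCE]. ROWS is JSON, a list of rows, each an object with "xyz": the shift along the tool's x, y, z in m, a list of three; "roll": the turn about the tool's z in degrees; "jaw": the closure, from 0 (fully open) to 1 (shut). A call has exactly 8 rows; each row is the pose to reach, as a shift and turn from the pose commanded when the call began, along the tool's axes at that moment; what a row does not reach only later rows make up. A row lasts 1/8 s, in which the tool goes at most 62.5 mm and 10.7 degrees, less where a joint would pass 70% of its speed; a pose out of reach is approached as far as the arm can. A call with a gripper value outside its range is refused whole. The fingers move at their own pace and stop on an object; FORCE is the grip in N (left out, the last holds). Time passes only in rows, so rows that repeat a pose let the fingers close, or fill a call up. It gives the time, the measured TCP pose, the force and the opening at its end, in the units of the state.
- env.state(): the state, without advancing time (a new reading comes with each control period).
- env.grab_frame(name): name is "side" or "top" or "wrist"; returns (picture, depth): 420x560x3 uint8, blue, green, red; 420x560 float32, mm along the optical axis (not along the pixel's ray), 0 where there is no reading.
- env.camera_params(name): a dict with "camera_matrix" (3x3 intrinsics, pixels), "cam_to_world" (4x4, takes a point from camera to world coordinates); the wrist camera has in their place "hand_eye" (4x4, takes a point from camera to tool coordinates, whose origin is the TCP and whose axes are the tool frame's). Camera axes: x right, y up, looking along -z (the intrinsics and any distortion apply to the point x, -y, -z); pixel columns grow to the right and rows downward; lengths in mm; the calibration is good to about 2 mm. A picture is of the moment at which its call begins: read the wrist's pose just before it. camera_params takes no time and is no camera call.
- env.job_done(): hands the job in, once; it reports no verdict.
The state is a dict: "time_s": time; "qpos": joint angles; "qvel": joint speeds; "effort": joint torques, N m; "ee_pos": TCP position; "ee_rot": TCP orientation; "force": force on the tool from outside, world axes, zero at the start; "torque": the same for the moment, N m; "gripper_width": finger opening in mm.
Only numpy, scipy, OpenCV 4.12 (cv2) and the standard library are available. Lean on these libraries where they do the work, as an engineer would, in place of code of your own. Each camera call takes 0.05 s, during which the arm holds its last target. There are 200 camera calls.

TASK

Close the open intake filter: seat the cover that carries the wing nut on the filter canister with the centre stud, lying flat on the rim with the stud up inside its boss, then turn the wing nut clockwise until it is snug against its stop, and let go.

Things in the scene. Friction and masses are not known exactly. Their poses are not given: they have to be found in the camera images.
- cover: Filter cover lying on the bench: grey metal disc, 130 mm across, 4 mm thick, 0.5 kg; in its middle a 40 mm boss rises 20 mm (top 24 mm above the underside) and carries a captive steel wing nut. Origin: centre of the underside, z up. The boss is hollow from below: bore 32 mm, 20 mm deep. Its yaw when seated is free. A similar cover with a plain round knob is not wanted.
- wing_nut (a joint): Turn of the wing nut in the cover, rad, growing clockwise seen from above: starts loose at 0 to 0.2, stops at 1.3; snug is 1.1 or more. Light friction (0.02 N m), holds its angle while the cover hangs from it, does not rise or sink: one turn in one grasp does it. Once seated, the rim's friction holds the cover still; turning past the stop only drags the cover round.
- wing_grip (a point): Grip point on the wing nut's axis, 22 mm above the boss top, 46 mm above the cover's underside. The wings form a flat-sided bar 11 mm thick, about 52 mm long, reaching from 3 to 35 mm above the boss top. Axes: x along the wings, y across their thickness (pinch along y, from above), z up. The cover can be lifted and carried by the wings.
- stud_foot (a point): On the stud's axis at rim height, 75 mm above the bench: the cover's origin goes here. The canister is an open grey metal cylinder, 104 mm across, wall 4 mm, fixed on a 120 mm square plate, paper filter inside, inlet pipe low on one side reaching 82 mm out; its central 10 mm stud stands 16 mm above the rim. z up. A like-sized open tin has no stud: not wanted.
Things that resemble listed ones, but are neither listed nor needed, are in the scene too. What is shaped like the cover but red or turquoise is not meant.

How it is judged:
By the outcome, as a careful person would: the job done as asked, in the order asked, and still so for the second after the job is handed in, with the robot touching nothing.
It also fails if it takes over 45 s, if anything falls off the work surface, if the arm or the gripper's body presses on something with over 40 N, if the wrist force passes 120 N, or if a joint passes its speed limit or range.

## Working session

There is one attempt and no reset: what is moved stays moved. The work goes in short steps, Python scripts to look and compute and a shell command to move; the robot and the scene stay as the last step left them, time stands still between calls to the robot, and variables do not carry over. Pictures are saved under pics/ and viewed, about 8 in all and at most 12, crops included, and the job is handed in when it is done.

```bash
ls; mkdir -p pics; cat > h.py <<'E'
import numpy as np,cv2
from workcell import env
from scipy.spatial.transform import Rotation as R
def T_tool(s):
    T=np.eye(4);T[:3,:3]=R.from_euler('xyz',s['ee_rot'],degrees=True).as_matrix();T[:3,3]=s['ee_pos'];return T
def grab(name):
    s=env.state();p=env.camera_params(name);im,d=env.grab_frame(name)
    M=p['cam_to_world'] if 'cam_to_world' in p else T_tool(s)@np.array(p['hand_eye'])
    return im,d,np.array(p['camera_matrix']),np.array(M),p
def cloud(d,K,M):
    v,u=np.mgrid[:d.shape[0],:d.shape[1]]
    P=np.stack([(u-K[0,2])/K[0,0]*d,-(v-K[1,2])/K[1,1]*d,-d],-1)
    return P@M[:3,:3].T+M[:3,3]
E
python3 - <<'E'
from h import *
print(env.state())
for n in('top','side'):
    im,d,K,M,p=grab(n);np.savez(n,im=im,d=d,K=K,M=M);cv2.imwrite(f'pics/{n}0.png',im);print({k:v for k,v in p.items()})
a=np.load('top.npz')['im'];b=np.load('side.npz')['im'];
E
```

```text
pics
{'time_s': 0.0, 'qpos': array([ 7.18480053e+01,  1.83499756e+01,  8.97092810e+01,  6.20789804e-04,
        7.20422568e+01, -1.14808169e+00]), 'qvel': array([-0.03470263,  0.0862875 , -0.07321134,  0.00499536, -0.00801571,
        0.03051661]), 'effort': array([ 4.73903549e-05, -4.12448001e+01, -2.31974941e+01,  7.26208510e-02,
        4.54417686e-02, -1.21231406e-04]), 'ee_pos': array([168.00484462, 549.36089682, 213.11749292]), 'ee_rot': array([-1.79997376e+02,  1.01481160e-01,  7.29958974e+01]), 'force': array([-0.17007057, -0.31164066,  0.33075028]), 'torque': array([-0.06543974, -0.01349327, -0.01958139]), 'gripper_width': 91.52486559092404}
{'camera_matrix': array([[485.29933669,   0.        , 288.16514116],
       [  0.        , 485.29933669, 212.64830965],
       [  0.        ,   0.        ,   1.        ]]), 'cam_to_world': array([[-5.65409340e-03,  9.92579649e-01, -1.21464691e-01,
         2.83741417e+02],
       [-9.99883922e-01, -7.33024136e-03, -1.33570613e-02,
        -1.20731562e+01],
       [-1.41483127e-02,  1.21375070e-01,  9.92505878e-01,
         1.37595328e+03],
       [ 0.00000000e+00,  0.00000000e+00,  0.00000000e+00,
         1.00000000e+00]])}
{'camera_matrix': array([[393.53550867,   0.        , 282.7904041 ],
       [  0.        , 393.53550867, 213.67544024],
       [  0.        ,   0.        ,   1.        ]]), 'cam_to_world': array([[ 9.64793410e-01,  1.98556813e-01, -1.72478602e-01,
         3.00344537e+02],
       [-2.62640463e-01,  6.92644961e-01, -6.71761078e-01,
        -6.52804273e+02],
       [-1.39163047e-02,  6.93410521e-01,  7.20408347e-01,
         7.44560442e+02],
       [ 0.00000000e+00,  0.00000000e+00,  0.00000000e+00,
         1.00000000e+00]])}
```

View pics/top0.png

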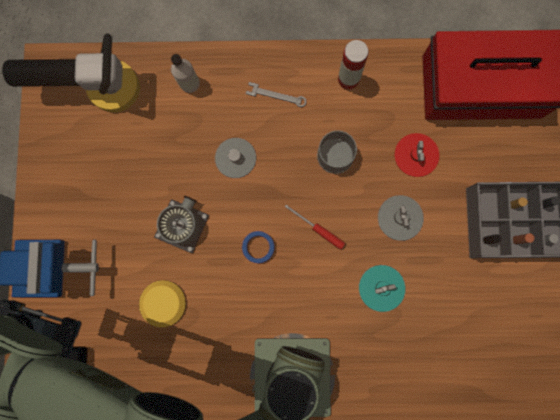

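View pics/side0.png

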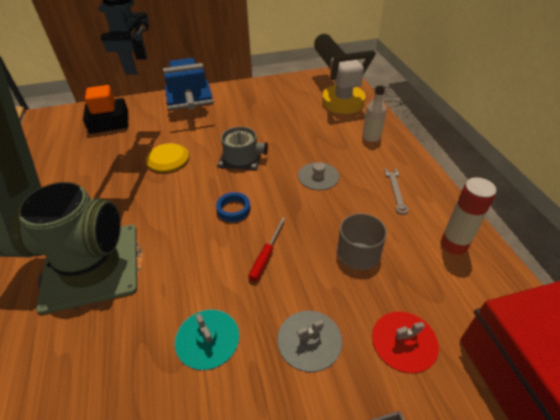

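Top view. Candidates for the cover:
- grey disc with wing nut at (401,217), which matches the description
- grey disc with round knob at (236,157)
- red disc at (417,155)
- turquoise disc at (382,289)

Candidates for the canister:
- (180,226), with square plate, pipe and pleated filter, which matches
- open tin at (338,152)

I'll measure both choices and check them in one crop.

```bash
python3 - <<'E'
from h import *
z=np.load('top.npz');im,d,K,M=[z[k] for k in('im','d','K','M')]
P=cloud(d,K,M)
def box(u,v,r):return P[v-r:v+r,u-r:u+r].reshape(-1,3)
def circ(q):
    A=np.c_[q[:,:2],np.ones(len(q))];s=np.linalg.lstsq(A,(q[:,:2]**2).sum(1),rcond=None)[0];c=s[:2]/2;return c,np.sqrt(s[2]+c@c)
q=box(401,217,30);print('bench z',np.percentile(q[:,2],[5,20,50,95,99]))
w=q[(q[:,2]>30)];print('wing',len(w),w.mean(0),w[:,2].max());c,s,vt=np.linalg.svd(w[:,:2]-w[:,:2].mean(0));print(np.degrees(np.arctan2(vt[0,1],vt[0,0])),s/np.sqrt(len(w)))
# cover disc by color/gray: low saturation
hsv=cv2.cvtColor(im,cv2.COLOR_BGR2HSV)
m=np.zeros(d.shape,np.uint8);m[185:250,370:433]=(hsv[185:250,370:433,1]<90)*255
m=cv2.morphologyEx(m,cv2.MORPH_CLOSE,np.ones((5,5)))
n,l,st,ce=cv2.connectedComponentsWithStats(m);i=1+st[1:,4].argmax();print(st[i],ce[i])
cn=max(cv2.findContours((l==i).astype(np.uint8),0,1)[0],key=cv2.contourArea);e=cv2.fitEllipse(cv2.convexHull(cn));print(e)
def ray(u,v,zz):
    D=M[:3,:3]@np.array([(u-K[0,2])/K[0,0],-(v-K[1,2])/K[1,1],-1]);return M[:3,3]+D*(zz-M[2,3])/D[2]
print('cover ctr',ray(*e[0],4))
q=box(180,226,32);r=q[(q[:,2]>66)&(q[:,2]<84)];print('rim',len(r),circ(r),np.median(r[:,2]))
t=q[q[:,2]>84];print('stud',len(t),t.mean(0) if len(t) else 0, np.percentile(q[:,2],[50,90,99]))
print('stud px->', ray(178,224,90))
a=cv2.resize(im[180:255,365:440],(400,400),interpolation=2);b=cv2.resize(im[188:263,143:218],(400,400),interpolation=2);cv2.imwrite('pics/crop0.png',np.hstack([a,b]))
E
```

```text
bench z [-4.57896881 -1.76808956  1.38307232 21.93656692 57.72321315]
wing 127 [ 419.83317908 -280.10459285  185.18969273] 1375.9532768980855
-62.774769165364596 [101.64767692  14.06074119]
[ 378  195   46   46 1620] [400.20987654 217.4654321 ]
((400.2161560058594, 217.49319458007812), (44.6024055480957, 45.85491943359375), 129.91673278808594)
cover ctr [ 435.45679512 -311.28405094    4.        ]
rim 264 (array([416.25934676, 309.86232672]), np.float64(47.69899138968289)) 72.73165788188533
stud 29 [338.66641781 121.10036923 843.50853266] [ 4.24562152 61.78472614 78.75675185]
stud px-> [412.74805354 299.65953424  90.        ]
```

View pics/crop0.png

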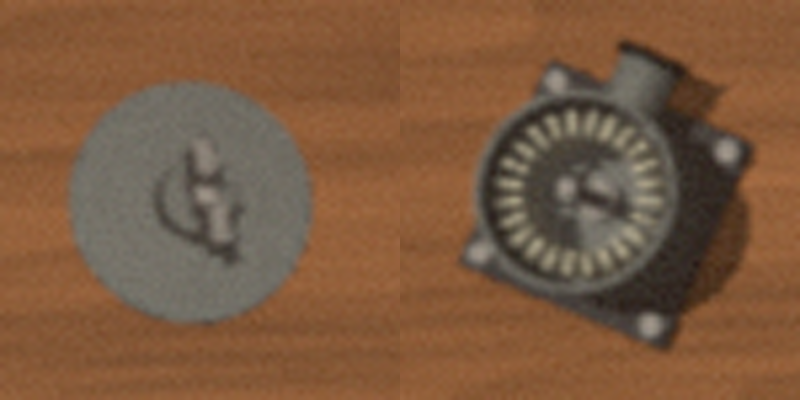

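Left half of the crop: the grey cover, with a flat wing nut running about (200,150)-(225,250). Right half: the canister, with pleated filter, central stud at about (568,188) and pipe. Both choices hold. I'll move over the cover.

```bash
python3 -m pendant '[{"xyz":[-0.04,0.027,-0.02],"roll":9,"jaw":0},{"xyz":[-0.088,0.06,-0.04],"roll":18,"jaw":0},{"xyz":[-0.136,0.093,-0.04],"roll":28,"jaw":0},{"xyz":[-0.184,0.126,-0.04],"roll":38,"jaw":0},{"xyz":[-0.232,0.159,-0.04],"roll":48,"jaw":0},{"xyz":[-0.28,0.192,-0.04],"roll":58,"jaw":0},{"xyz":[-0.328,0.225,-0.04],"roll":67,"jaw":0},{"xyz":[-0.372,0.253,-0.04],"roll":75,"jaw":0}]' 20
python3 - <<'E'
from h import *
s=env.state();T=T_tool(s);print(s['ee_pos'],s['ee_rot'],s['force']);print('to tool',(T[:3,:3].T@(np.array([435,-311,255])-T[:3,3])).round(1))
print(env.camera_params('wrist'))
E
```

```text
time_s: 1.1
ee_pos: [301.3, 118.3, 253.9]
ee_rot: [-180.0, -0.0, -2.3]
force: [0.6, -0.3, 0.5]
gripper_width: 91.3
[301.30127416 118.284818   253.88488542] [-1.79995588e+02 -3.10828787e-02 -2.27214689e+00] [ 0.59359812 -0.32219031  0.45925061]
to tool [150.6 423.6  -1.1]
{'camera_matrix': array([[312.72464408,   0.        , 278.68484518],
       [  0.        , 312.72464408, 204.84228679],
       [  0.        ,   0.        ,   1.        ]]), 'hand_eye': array([[ 9.99999935e-01, -2.23646875e-04,  2.81477846e-04,
         1.31158786e-01],
       [-1.38718927e-04, -9.62351446e-01, -2.71808159e-01,
        -7.83449226e+01],
       [ 3.31669658e-04,  2.71808102e-01, -9.62351415e-01,
        -1.70850718e+02],
       [ 0.00000000e+00,  0.00000000e+00,  0.00000000e+00,
         1.00000000e+00]])}
```

```bash
python3 -m pendant '[{"xyz":[0.018,0.05,0],"roll":9,"jaw":0},{"xyz":[0.037,0.104,0],"roll":18,"jaw":0},{"xyz":[0.056,0.158,0],"roll":28,"jaw":0},{"xyz":[0.075,0.212,0],"roll":38,"jaw":0},{"xyz":[0.095,0.266,0],"roll":48,"jaw":0},{"xyz":[0.114,0.32,0],"roll":58,"jaw":0},{"xyz":[0.133,0.374,0],"roll":67,"jaw":0},{"xyz":[0.151,0.424,0],"roll":74,"jaw":0}]'
python3 -m pendant '[{"xyz":[0,0,0],"roll":0,"jaw":0},{"xyz":[0,0,0],"roll":0,"jaw":0},{"xyz":[0,0,0],"roll":0,"jaw":0},{"xyz":[0,0,0],"roll":0,"jaw":0},{"xyz":[0,0,0.01],"roll":0,"jaw":0},{"xyz":[0,0,0.02],"roll":0,"jaw":0},{"xyz":[0,0,0.02],"roll":0,"jaw":0},{"xyz":[0,0,0.02],"roll":0,"jaw":0}]'
python3 - <<'E'
from h import *
im,d,K,M,p=grab('wrist');np.savez('w1',im=im,d=d,K=K,M=M);cv2.imwrite('pics/w1.png',im)
P=cloud(d,K,M);w=P[(P[...,2]>28)&(P[...,2]<70)&(np.hypot(P[...,0]-435,P[...,1]+311)<45)]
print(len(w),np.percentile(w[:,2],[5,50,95]))
t=w[w[:,2]>np.percentile(w[:,2],60)]
for q in(w,t):
  r=cv2.minAreaRect(q[:,:2].astype(np.float32));print(r,np.median(q,0)); vt=np.linalg.svd(q[:,:2]-q[:,:2].mean(0),full_matrices=0)[2];print(np.degrees(np.arctan2(vt[0,1],vt[0,0])))
E
```

```text
time_s: 2.1
ee_pos: [437.5, -310.8, 253.4]
ee_rot: [180.0, 0.0, -76.3]
force: [-0.3, -0.3, 0.1]
gripper_width: 91.7
time_s: 3.1
ee_pos: [437.4, -308.9, 233.8]
ee_rot: [180.0, 0.0, -76.0]
force: [0.1, -0.6, 0.6]
gripper_width: 91.4
444 [39.39354836 55.98887778 58.52752829]
((436.656494140625, -309.11260986328125), (54.36341857910156, 10.938474655151367), 10.513908386230469) [ 433.84926493 -309.11274573   55.98887778]
-169.45411357987308
((436.0105895996094, -309.312744140625), (49.19496154785156, 9.70500659942627), 9.56441879272461) [ 444.91584852 -309.05844485   57.61115615]
-170.06455746415313
```

View pics/w1.png

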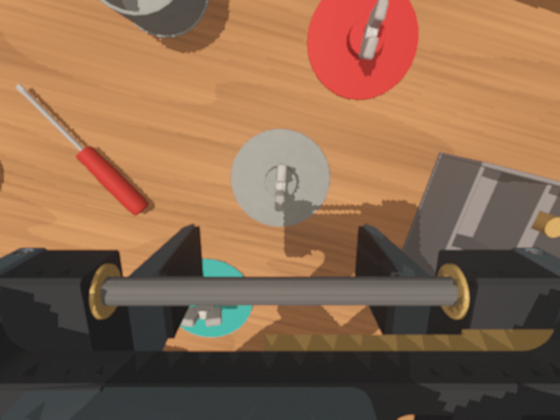

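The view shows the wing nut at (281,182) on the grey disc between the open fingers. Measured centre is (436.3,-309.2) and the wings lie at 10.5°, so I'll turn +3.5° and go down 206 mm.

```bash
python3 -m pendant '[{"xyz":[0,0.001,0.025],"roll":3.5,"jaw":0},{"xyz":[0,0.001,0.065],"roll":3.5,"jaw":0},{"xyz":[0,0.001,0.105],"roll":3.5,"jaw":0},{"xyz":[0,0.001,0.145],"roll":3.5,"jaw":0},{"xyz":[0,0.001,0.175],"roll":3.5,"jaw":0},{"xyz":[0,0.001,0.195],"roll":3.5,"jaw":0},{"xyz":[0,0.001,0.206],"roll":3.5,"jaw":0},{"xyz":[0,0.001,0.206],"roll":3.5,"jaw":0.3}]' 25
python3 -m pendant '[{"xyz":[0,0,0],"roll":0,"jaw":0.6},{"xyz":[0,0,0],"roll":0,"jaw":0.8},{"xyz":[0,0,0],"roll":0,"jaw":1},{"xyz":[0,0,0],"roll":0,"jaw":1},{"xyz":[0,0,0],"roll":0,"jaw":1},{"xyz":[0,0,0],"roll":0,"jaw":1},{"xyz":[0,0,0],"roll":0,"jaw":1},{"xyz":[0,0,0],"roll":0,"jaw":1}]' 30
```

```text
time_s: 4.15
ee_pos: [436.4, -309.1, 27.7]
ee_rot: [180.0, 0.0, -79.5]
force: [0.5, -0.1, 0.3]
gripper_width: 83.9
time_s: 5.15
ee_pos: [436.6, -309.4, 27.9]
ee_rot: [-180.0, -0.0, -79.5]
force: [-0.3, -1.6, -0.9]
gripper_width: 10.8
```

```bash
python3 -m pendant '[{"xyz":[0,0,-0.005],"roll":0,"jaw":1},{"xyz":[0,0,-0.02],"roll":0,"jaw":1},{"xyz":[0,0,-0.045],"roll":0,"jaw":1},{"xyz":[0,0,-0.08],"roll":0,"jaw":1},{"xyz":[0,0,-0.12],"roll":0,"jaw":1},{"xyz":[0,0,-0.16],"roll":0,"jaw":1},{"xyz":[0,0,-0.19],"roll":0,"jaw":1},{"xyz":[0,0,-0.2],"roll":0,"jaw":1}]' 45
python3 - <<'E'
from h import *
s=env.state();T=T_tool(s);print('to tool',(T[:3,:3].T@(np.array([451,194,228])-T[:3,3])).round(1))
z=np.load('top.npz');K,M=z['K'],z['M']
D=M[:3,:3]@np.array([(174.5-K[0,2])/K[0,0],-(223.3-K[1,2])/K[1,1],-1]);print('stud top est',M[:3,3]+D*(91-M[2,3])/D[2])
E
```

```text
time_s: 6.15
ee_pos: [436.9, -309.4, 230.5]
ee_rot: [-179.8, -0.2, -79.5]
force: [-0.0, -0.3, -4.6]
gripper_width: 10.4
to tool [-492.4 -105.6    1.3]
stud top est [414.59135562 308.83259351  91.        ]
```

```bash
python3 -m pendant '[{"xyz":[-0.015,-0.003,0],"roll":-3,"jaw":1},{"xyz":[-0.04,-0.009,0],"roll":-8,"jaw":1},{"xyz":[-0.075,-0.016,0],"roll":-15,"jaw":1},{"xyz":[-0.112,-0.024,0],"roll":-22,"jaw":1},{"xyz":[-0.15,-0.032,0],"roll":-29,"jaw":1},{"xyz":[-0.185,-0.04,0],"roll":-36,"jaw":1},{"xyz":[-0.218,-0.047,0],"roll":-42,"jaw":1},{"xyz":[-0.246,-0.053,0],"roll":-48,"jaw":1}]'
python3 - <<'E'
from h import *
s=env.state();T=T_tool(s);print(s['ee_pos'],s['ee_rot'],'to tool',(T[:3,:3].T@(np.array([451,194,228])-T[:3,3])).round(1))
E
```

```text
time_s: 7.15
ee_pos: [441.8, -55.2, 226.1]
ee_rot: [179.9, 0.3, -31.2]
force: [0.2, -0.2, -3.2]
gripper_width: 11.0
[441.80652195 -55.23360002 226.1189433 ] [179.9434698    0.25062685 -31.15161143] to tool [-121.1 -218.    -1.6]
```

```bash
python3 -m pendant '[{"xyz":[-0.018,-0.033,0],"roll":-7,"jaw":1},{"xyz":[-0.036,-0.066,0],"roll":-14,"jaw":1},{"xyz":[-0.056,-0.1,0],"roll":-21,"jaw":1},{"xyz":[-0.075,-0.135,0],"roll":-28,"jaw":1},{"xyz":[-0.092,-0.166,0],"roll":-35,"jaw":1},{"xyz":[-0.107,-0.193,0],"roll":-41,"jaw":1},{"xyz":[-0.117,-0.211,0],"roll":-46,"jaw":1},{"xyz":[-0.121,-0.218,0],"roll":-48,"jaw":1}]'
python3 -m pendant '[{"xyz":[0,0,0],"roll":0,"jaw":1},{"xyz":[0,0,0],"roll":0,"jaw":1},{"xyz":[0,0,0],"roll":0,"jaw":1},{"xyz":[0,0,0],"roll":0,"jaw":1},{"xyz":[0,0,0],"roll":0,"jaw":1},{"xyz":[0,0,0],"roll":0,"jaw":1},{"xyz":[0,0,0],"roll":0,"jaw":1},{"xyz":[0,0,0],"roll":0,"jaw":1}]'
python3 - <<'E'
from h import *
im,d,K,M,p=grab('wrist');np.savez('w2',im=im,d=d,K=K,M=M);cv2.imwrite('pics/w2.png',im)
P=cloud(d,K,M);r=np.hypot(P[...,0]-415,P[...,1]-309)
q=P[(r<58)&(r>42)&(P[...,2]>68)&(P[...,2]<80)]
A=np.c_[q[:,:2],np.ones(len(q))];s=np.linalg.lstsq(A,(q[:,:2]**2).sum(1),rcond=None)[0];c=s[:2]/2;print('rim',len(q),c,np.sqrt(s[2]+c@c),np.median(q[:,2]))
q=P[(r<15)&(P[...,2]>80)];print('stud',len(q),np.median(q,0))
S=T_tool(env.state());Ti=np.linalg.inv(S);t=P@Ti[:3,:3].T+Ti[:3,3]
c=t[(np.hypot(t[...,0],t[...,1])<80)&(t[...,2]>10)&(t[...,2]<45)&(d>0)]
A=np.c_[c[:,:2],np.ones(len(c))];k=np.linalg.lstsq(A,c[:,2],rcond=None)[0];print('cover',len(c),c.min(0),c.max(0),np.median(c[:,2]),'tilt plane',k)
print(env.state()['ee_pos'])
E
```

```text
time_s: 8.15
ee_pos: [452.7, 192.5, 226.2]
ee_rot: [-180.0, 0.2, 16.7]
force: [-0.5, -0.9, -4.0]
gripper_width: 10.6
time_s: 9.15
ee_pos: [454.5, 191.5, 227.9]
ee_rot: [-180.0, -0.0, 16.5]
force: [0.1, 0.4, -4.5]
gripper_width: 10.7
rim 1812 [416.5042267  313.26000884] 49.37532522037172 74.63124018559608
stud 117 [416.63866666 312.91918209  90.64751278]
cover 15788 [-64.05807518 -65.05936647  10.03559761] [64.80195504 63.79972901 26.91624172] 23.87479911214352 tilt plane [ 4.24144307e-04 -5.43824069e-03  2.36061007e+01]
[454.46924652 191.54261256 227.93807166]
```

View pics/w2.png

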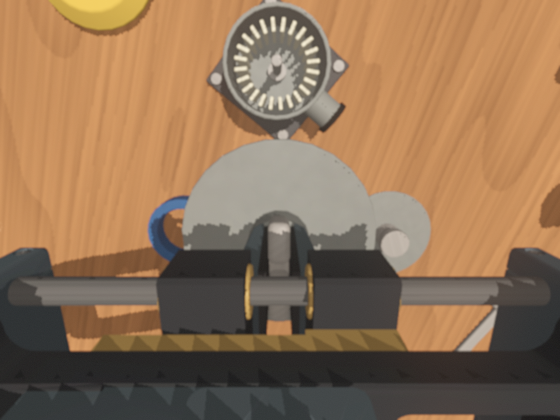

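The view shows the canister's stud at (277,65). The cover hangs level (tilt under 0.4°) and centred in the tool, and the rim and stud are at (416.5,313). I'll go above it and start down.

```bash
python3 -m pendant '[{"xyz":[0,-0.02,0],"roll":0,"jaw":1},{"xyz":[-0.001,-0.05,0],"roll":0,"jaw":1},{"xyz":[-0.001,-0.085,0],"roll":0,"jaw":1},{"xyz":[-0.002,-0.115,0.0],"roll":0,"jaw":1},{"xyz":[-0.002,-0.127,0.01],"roll":0,"jaw":1},{"xyz":[-0.002,-0.127,0.04],"roll":0,"jaw":1},{"xyz":[-0.002,-0.127,0.07],"roll":0,"jaw":1},{"xyz":[-0.002,-0.127,0.09],"roll":0,"jaw":1}]'
python3 -m pendant '[{"xyz":[0,0,0],"roll":0,"jaw":1},{"xyz":[0,0,0],"roll":0,"jaw":1},{"xyz":[0,0,0],"roll":0,"jaw":1},{"xyz":[0,0,0],"roll":0,"jaw":1},{"xyz":[0,0,0],"roll":0,"jaw":1},{"xyz":[0,0,0],"roll":0,"jaw":1},{"xyz":[0,0,0],"roll":0,"jaw":1},{"xyz":[0,0,0],"roll":0,"jaw":1}]'
```

```text
time_s: 10.2
ee_pos: [415.8, 311.5, 135.9]
ee_rot: [179.9, 0.1, 16.5]
force: [0.4, -0.3, -4.6]
gripper_width: 11.0
time_s: 11.2
ee_pos: [416.5, 312.7, 138.0]
ee_rot: [-180.0, -0.0, 16.5]
force: [0.6, -0.1, -4.2]
gripper_width: 10.8
```

```bash
python3 - <<'E'
from h import *
s=env.state();T=T_tool(s);print(s['ee_pos'],s['ee_rot'],s['qpos'].round(1),'to tool',(T[:3,:3].T@(np.array([416.5,312.5,105])-T[:3,3])).round(1))
im,*_=grab('side');cv2.imwrite('pics/s1.png',cv2.resize(im[60:230,120:350],None,fx=3,fy=3))
E
```

```text
[416.49139644 312.73656236 137.9545663 ] [-1.79997037e+02 -2.93224739e-03  1.64965516e+01] [ 35.6  17.1 103.3   0.   59.6  19.1] to tool [-0.1  0.2 33. ]
```

View pics/s1.png

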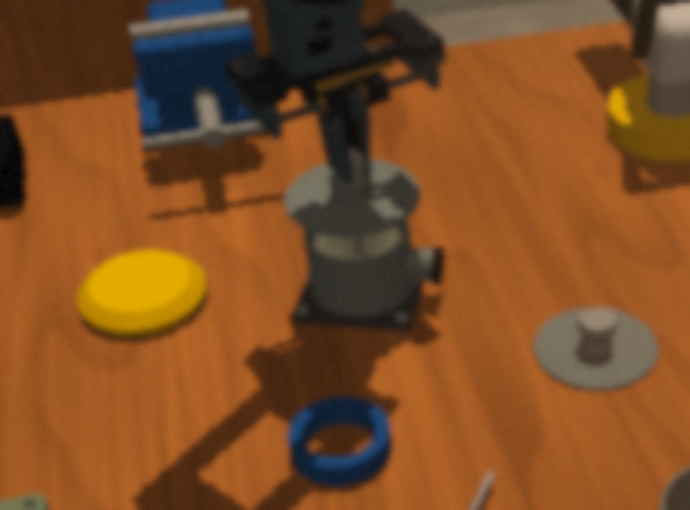

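The cover at (352,195) in the crop hangs level, directly above the canister. I'll lower it gently.

```bash
python3 -m pendant '[{"xyz":[0,0,0.004],"roll":0,"jaw":1},{"xyz":[0,0,0.01],"roll":0,"jaw":1},{"xyz":[0,0,0.016],"roll":0,"jaw":1},{"xyz":[0,0,0.022],"roll":0,"jaw":1},{"xyz":[0,0,0.027],"roll":0,"jaw":1},{"xyz":[0,0,0.031],"roll":0,"jaw":1},{"xyz":[0,0,0.033],"roll":0,"jaw":1},{"xyz":[0,0,0.033],"roll":0,"jaw":1}]'
python3 -m pendant '[{"xyz":[0,0,0.0003],"roll":0,"jaw":1},{"xyz":[0,0,0.0006],"roll":0,"jaw":1},{"xyz":[0,0,0.0009],"roll":0,"jaw":1},{"xyz":[0,0,0.0012],"roll":0,"jaw":1},{"xyz":[0,0,0.0015],"roll":0,"jaw":1},{"xyz":[0,0,0.0015],"roll":0,"jaw":1},{"xyz":[0,0,0.0015],"roll":0,"jaw":1},{"xyz":[0,0,0.0015],"roll":0,"jaw":1}]'
```

```text
time_s: 12.25
ee_pos: [416.5, 312.7, 104.9]
ee_rot: [-180.0, 0.0, 16.5]
force: [0.6, 0.5, -4.2]
gripper_width: 10.9
time_s: 13.25
ee_pos: [416.5, 312.7, 103.5]
ee_rot: [-180.0, -0.0, 16.5]
force: [-0.6, 0.4, -4.1]
gripper_width: 10.6
```

```bash
python3 -m pendant '[{"xyz":[0,0,0.0003],"roll":0,"jaw":1},{"xyz":[0,0,0.0005],"roll":0,"jaw":1},{"xyz":[0,0,0.0008],"roll":0,"jaw":1},{"xyz":[0,0,0.001],"roll":0,"jaw":1},{"xyz":[0,0,0.001],"roll":0,"jaw":1},{"xyz":[0,0,0.001],"roll":0,"jaw":1},{"xyz":[0,0,0.001],"roll":0,"jaw":1},{"xyz":[0,0,0.001],"roll":0,"jaw":1}]'
```

```text
time_s: 14.25
ee_pos: [416.5, 312.8, 102.9]
ee_rot: [-180.0, -0.0, 16.5]
force: [-1.6, -1.9, 5.7]
gripper_width: 10.8
```

Contact with the rim. I'll press slightly and turn clockwise 72° (+roll).

```bash
python3 -m pendant '[{"xyz":[0,0,0.0004],"roll":5,"jaw":1},{"xyz":[0,0,0.0004],"roll":12,"jaw":1},{"xyz":[0,0,0.0004],"roll":20,"jaw":1},{"xyz":[0,0,0.0004],"roll":28,"jaw":1},{"xyz":[0,0,0.0004],"roll":36,"jaw":1},{"xyz":[0,0,0.0004],"roll":44,"jaw":1},{"xyz":[0,0,0.0004],"roll":50,"jaw":1},{"xyz":[0,0,0.0004],"roll":54,"jaw":1}]'; python3 -c "from h import *;print(env.state()['torque'])"
python3 -m pendant '[{"xyz":[0,0,0],"roll":4,"jaw":1},{"xyz":[0,0,0],"roll":8,"jaw":1},{"xyz":[0,0,0],"roll":12,"jaw":1},{"xyz":[0,0,0],"roll":15,"jaw":1},{"xyz":[0,0,0],"roll":17,"jaw":1},{"xyz":[0,0,0],"roll":18,"jaw":1},{"xyz":[0,0,0],"roll":18,"jaw":1},{"xyz":[0,0,0],"roll":18,"jaw":1}]'; python3 -c "from h import *;print(env.state()['torque'])"
```

```text
time_s: 15.25
ee_pos: [417.4, 312.6, 102.9]
ee_rot: [-179.9, -0.1, -37.6]
force: [0.3, -3.3, 6.5]
gripper_width: 10.9
[-0.68131445  0.28466037  0.06012449]
time_s: 16.25
ee_pos: [417.8, 313.3, 102.9]
ee_rot: [-179.8, -0.0, -55.5]
force: [-1.1, -0.7, 5.2]
gripper_width: 10.7
[-0.30614106  0.25632971  0.1952932 ]
```

Torque rose, which suggests the stop. I'll turn a few degrees more to confirm.

```bash
python3 -m pendant '[{"xyz":[0,0,0],"roll":1,"jaw":1},{"xyz":[0,0,0],"roll":2,"jaw":1},{"xyz":[0,0,0],"roll":3,"jaw":1},{"xyz":[0,0,0],"roll":4,"jaw":1},{"xyz":[0,0,0],"roll":4,"jaw":1},{"xyz":[0,0,0],"roll":4,"jaw":1},{"xyz":[0,0,0],"roll":4,"jaw":1},{"xyz":[0,0,0],"roll":4,"jaw":1}]'; python3 -c "
from h import *
for i in range(3): print(env.state()['torque'],env.state()['qpos'].round(1)); env.grab_frame('side')"
```

```text
time_s: 17.25
ee_pos: [417.8, 313.6, 102.9]
ee_rot: [-179.8, 0.0, -59.5]
force: [0.1, 0.4, 4.5]
gripper_width: 10.7
[-0.20740835  0.18630807  0.17095304] [ 35.6  19.2 106.   -0.   54.6  95.1]
[-0.09233368  0.21807215  0.20671261] [ 35.6  19.2 106.   -0.   54.6  95.1]
[-0.17731045  0.20420359  0.21049243] [ 35.6  19.2 106.   -0.   54.6  95.1]
```

Torque is steady near 0.2 N m, ten times the nut's friction, so it is on its stop. Release and retreat.

```bash
python3 -m pendant '[{"xyz":[0,0,-0.0004],"roll":0,"jaw":1},{"xyz":[0,0,-0.0004],"roll":0,"jaw":0.8},{"xyz":[0,0,-0.0004],"roll":0,"jaw":0.6},{"xyz":[0,0,-0.0004],"roll":0,"jaw":0.4},{"xyz":[0,0,-0.0004],"roll":0,"jaw":0.2},{"xyz":[0,0,-0.0004],"roll":0,"jaw":0.2},{"xyz":[0,0,-0.0004],"roll":0,"jaw":0.2},{"xyz":[0,0,-0.0004],"roll":0,"jaw":0.2}]'
python3 -m pendant '[{"xyz":[0,0,-0.005],"roll":0,"jaw":0.2},{"xyz":[0,0,-0.015],"roll":0,"jaw":0.2},{"xyz":[0,0,-0.035],"roll":0,"jaw":0.2},{"xyz":[0,0,-0.06],"roll":0,"jaw":0.2},{"xyz":[0,0,-0.09],"roll":0,"jaw":0.2},{"xyz":[0,0,-0.115],"roll":0,"jaw":0.2},{"xyz":[0,0,-0.13],"roll":0,"jaw":0.2},{"xyz":[0,0,-0.13],"roll":0,"jaw":0.2}]'
python3 - <<'E'
from h import *
im,d,K,M,p=grab('wrist');cv2.imwrite('pics/w3.png',im)
P=cloud(d,K,M);r=np.hypot(P[...,0]-416.5,P[...,1]-313)
q=P[(r<80)&(P[...,2]>70)&(P[...,2]<88)]
A=np.c_[q[:,:2],np.ones(len(q))];print('plate',len(q),np.median(q[:,2]),np.linalg.lstsq(A,q[:,2],rcond=None)[0],cv2.minEnclosingCircle(q[:,:2].astype(np.float32)))
w=P[(r<40)&(P[...,2]>110)&(P[...,2]<145)];print('wing',cv2.minAreaRect(w[:,:2].astype(np.float32)),np.percentile(w[:,2],98))
E
```

```text
time_s: 18.4
ee_pos: [416.5, 312.7, 102.5]
ee_rot: [-180.0, 0.0, -59.5]
force: [0.7, -0.3, -0.2]
gripper_width: 72.4
time_s: 19.4
ee_pos: [416.9, 313.0, 233.6]
ee_rot: [-179.9, 0.0, -59.5]
force: [-0.4, 0.5, 0.2]
gripper_width: 72.9
plate 9699 79.021273275471 [-1.79403143e-04 -1.50079408e-04  7.91511852e+01] ((417.1908264160156, 314.9978332519531), 64.8830795288086)
wing ((417.27178955078125, 314.8882751464844), (55.17560577392578, 10.619611740112305), 30.2237606048584) 134.1629190087209
```

View pics/w3.png

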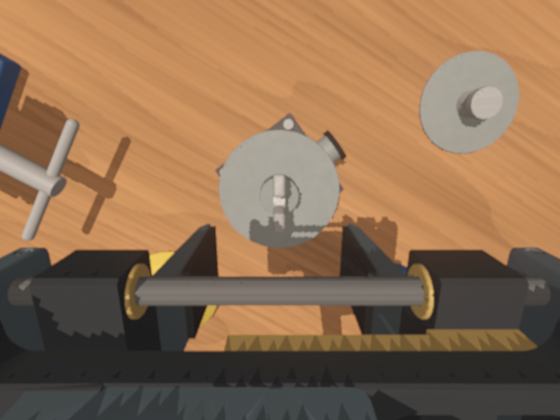

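The view shows the cover centred at (280,188) and flat on the canister. Its top is at 79 mm (75+4), level and centred within 2 mm. The wings are at 30°, in line with where the gripper let go.

```bash
python3 -c "
from workcell import env
print(env.job_done(),env.state()['time_s'])"
```

```text
the job is handed in; nothing more can be done
the job is handed in; nothing more can be done
```

The filter is closed and the job is handed in; it ran about 19.5 s of the 45 s allowed. I lifted the grey cover by its wing nut, seated it on the canister with the stud, turned the nut 76° clockwise and let go.

- **Seating:** after release, the wrist camera showed the cover's top at 79 mm, which is the 75 mm rim plus the 4 mm plate. It is level and within about 2 mm of the rim and stud position I measured.
- **Snug:** turning torque levelled off at about 0.2 N m over the last 4°, ten times the nut's friction, so I take the nut to be on its stop. The 76° is also 1.33 rad, past the 1.3 rad stop even from a start at 0. I did not read the nut's angle directly.
- **Clear of contact:** the gripper is open 130 mm above the cover and reads no force.
- **Disagreement:** the top camera put the canister about 3–4 mm off the wrist camera's position in y. I used the wrist camera's.

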